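# Let the stool legs out of the feeder and ease its lid shut

### The arm

A 6-joint arm with a two-finger parallel gripper is mounted at the origin on a cart in front of the work surface, level with it; the furniture and walls round the work are solid. World frame = base frame: x ahead of the robot, y to its left, z up, the work surface at z = 0. Lengths are in m, angles in degrees, forces in N, time in s.
With the tool pointing down it reaches from about 0.375 to 0.9 m from the base axis. Payload 3.1 kg.
Tool frame: the origin (TCP) lies at the very end of the fingers, on their centre line; the grasp point (between the pads) lies 19 mm behind it; z points along the fingers, y is the line along which they close (so a half turn about z gives the same grasp; the last joint's range is limited). The gripper opens to 87 mm and grips with 3 to 60 N. Pads are 19 mm wide; open, the fingers measure 117 mm over their backs; the gripper's body (75 mm by 190 mm) begins 51 mm behind the grasp point.
Start: joints at [-76.347, 30.224, 82.088, -0, 67.689, -10.227], TCP at [0.253, -0.571, 0.223] pointing down, gripper open.
Joint ranges: [-176.69, 176.69], [-43.24, 126.21], [12.49, 139.97], [-82, 262], [0, 151.66], [-163.58, 163.58]. Speed limits (degrees/s): [159.86, 159.86, 180, 180, 180, 180].

### API

Orientations are given as a 3x3 rotation matrix whose columns are the frame's x, y, z axes.
In Python, from rig import * gives the robot as it stands.
- The arm moves only by the tool jog_arm, never from a script. Its arguments are lists of equal length, an entry for each row: "delta_pos": the shift along the world's x, y, z in cm, a list of three; "turn": the turn about the world's z in degrees; "grip": the closure, from 0 (fully open) to 1 (shut). In form: {"delta_pos": [[x, y, z], ...], "turn": [turn, ...], "grip": [grip, ...]}. A call has 1 to 12 rows; each row is the pose to reach, as a shift and turn from the pose commanded when the call began; what a row does not reach only later rows make up. A row lasts 1/8 s, in which the tool goes at most 62.5 mm and 10.7 degrees, less where a joint would pass 70% of its speed; a pose out of reach is approached as far as the arm can. A call with a gripper value outside its range is refused whole. The fingers move at their own pace and stop on an object; the grip force is fixed at half the most. Time passes only in rows, so rows that repeat a pose let the fingers close. It gives the time, the measured TCP pose, the force, the opening and the grip force at its end, in the units of the state.
- read_state(): the state, without advancing time (a new reading comes with each control period).
- capture(name): name is "scene" or "top"; returns a dict with "color" (480x640x3 uint8, blue, green, red), "fovy" (degrees; the focal length in pixels is half the picture's height over the tangent of half this angle, whatever the lens; pixels are square), "cx", "cy" (the principal point, pixels), "camera_from_world" (4x4, takes a point from world to camera coordinates). Camera axes: x right, y up, looking along -z (the intrinsics and any distortion apply to the point x, -y, -z); pixel columns grow to the right and rows downward; lengths in m; the calibration is good to about 2 mm. A picture is of the moment at which its call begins. There is no depth.
- hand_in(): hands the job in; it is judged then, once.
The state is a dict: "time_s": time; "joint_positions": joint angles; "qvel": joint speeds; "tau": joint torques, N m; "position": TCP position; "tcp_rot": TCP orientation; "force": force on the tool from outside, world axes, zero at the start; "moment": the same for the moment, N m; "opening": opening from 0.0 (shut) to 1.0 (fully open); "grasp_force": force on a finger pad.
Only numpy, scipy, OpenCV 4.12 (cv2) and the standard library are available. Lean on these libraries where they do the work, as an engineer would, in place of code of your own. Each camera call takes 0.05 s, during which the arm holds its last target. There are 200 camera calls.

### The job

Let the pair of stool legs out of the light wooden leg feeder: press the black paddle at the end of its lever down with your fingertips, so that the lid linked to it swings up and open, and keep it down until both legs have rolled out into the feeder's front tray. Then let the lever come up under your fingers, so that the sprung lid eases fully shut and never slams. Work the lid by its lever only, without touching the lid or the legs, and leave everything else on the bench where it is.

Things in the scene. Friction and masses are not known exactly. Their poses are not given: they have to be found in the camera images.
- feeder: The leg feeder: fixed light wooden chute on skids, 320 mm long (x), 242 mm wide (y), 200 mm high at the back, placed and turned (up to 0.3 rad) anew each time. Origin: on the bench under its centre line, 22 mm behind the lid's axle. +x points to its back, +y to its left, z up. The floor falls towards -x at 21 degrees. Hopper behind the lid, open tray before it, lever outside its right (-y) cheek.
- tray_mid (a point): Middle of the front tray's floor, at x = -129, z = 50 mm in the feeder's frame. The tray runs from the front stop (x = -179 mm) to the lid's lower edge (x = -46 mm), 218 mm wide inside; its sides stand 26 mm and its stop 30 mm above the floor; the hopper's cheeks behind it 62 mm. Two 5 mm runners along the floor carry the legs.
- paddle_top (a point): Middle of the paddle's upper face, the place to press: black ribbed rubber 40 x 50 mm on a steel plate 44 x 56 mm, at the lever's front end. At rest at x = -138, y = -171, z = 130 mm in the feeder's frame, 50 mm beside the chute; fully pressed 63 mm lower, almost straight down. Resists with about 3 to 6 N. Lay a wide hand along the feeder's x, or it comes over tray and opening lid.
- lever_angle (a joint): Angle of the lever, rad: 0 at rest (paddle up, lid shut), 0.285 fully pressed at its stop. It turns about a pin at x = 85, z = 104 mm in the feeder's frame, 223 mm behind the middle of the paddle. A steel rod links it to a crank on the lid's axle. If it is let go, the spring throws it up at once.
- lid_angle (a joint): Angle of the sprung lid, rad: 0 shut, about 0.96 with the lever fully pressed, about 3.4 times the lever's angle all the way. The legs roll out from about 0.65. It slams if it ever closes faster than 3 rad/s; let go, it exceeds 6, while with the paddle followed up at 0.1 m/s or less it stays well below.
- lid: The lid with its axle and crank: light wooden panel 208 mm wide, 74 mm from axle to lower edge, aluminium strip along that edge, hanging across the chute between hopper and tray; not to be touched. Origin on the axle on the centre line, at x = -22, z = 158 mm in the feeder's frame. Its lower edge swings forwards and up, over the tray.
- leg_1: First of the two turned beech stool legs, 210 mm long, 38 mm thick, tapered, lying across the chute close behind the lid. Its origin lies on its skin at mid length and goes round as it rolls: use point leg_1_mid.
- leg_2: Second leg, like the first, lying against it from behind. Use point leg_2_mid.
- leg_1_mid (a point): Centre of the first leg. Behind the lid at the start, at about x = -15 mm in the feeder's frame; in the tray at about x = -165 to -170 mm.
- leg_2_mid (a point): Centre of the second leg. At about x = 20 mm in the feeder's frame at the start; in the tray at about x = -125 to -140 mm, when it has rolled out.
- stool_top: Bystander: drilled walnut stool top 286 x 142 x 26 mm, lying flat to the right of the feeder. Origin: centre of its underside.
- gauge: Bystander: wooden marking gauge 200 x 55 x 70 mm, lying to the right of the feeder's back. Origin: centre of its underside.
- bowl: Bystander: small black bowl, 96 mm across, 56 mm high, to the left of the feeder. Origin: centre of its underside.

How it is judged:
By the outcome, as a careful person would: the job done as asked, in the order asked, and still so for the second after the job is handed in, with the robot touching nothing.
It also fails if it takes over 32 s, if anything falls off the work surface, if the arm or the gripper's body presses on something with over 40 N, if the wrist force passes 120 N, or if a joint passes its speed limit or range.

## Working session

There is one attempt and no reset: what is moved stays moved. The work goes in short steps, Python scripts to look and compute and a tool call to move; the robot and the scene stay as the last step left them, time stands still between calls to the robot, and variables do not carry over. Pictures are saved under pics/ and viewed, at most 10 in all, crops included, and the job is handed in when it is done.

Besides the shell and the picture viewer there is one more tool, called after "Emit:" as name(argument=value, ...), one argument or row to a line, values as JSON. jog_arm: Moves the arm, as the interface text tells. Its arguments: {"type":"object","properties":{"delta_pos":{"type":"array"},"turn":{"type":"array"},"grip":{"type":"array"}},"required":["delta_pos","turn","grip"]}

```bash
mkdir -p pics; ls; python3 - <<'E'
from rig import *
import cv2, numpy as np
for n in ("scene","top"):
    c=capture(n); cv2.imwrite(f"pics/{n}0.png",c["color"])
    print(n,c["fovy"],c["cx"],c["cy"],{k for k in c}); print(np.round(c["camera_from_world"],4).tolist())
s=read_state(); print(s["time_s"],s["position"],s["tcp_rot"],s["opening"])
E
```

```text
pics
scene 47.14265959872442 312.3933007241809 241.34174236353454 {'fovy', 'color', 'cy', 'cx', 'camera_from_world'}
[[0.6974, -0.7164, 0.0189, -0.4534], [0.3778, 0.3899, 0.8398, -0.3071], [-0.609, -0.5786, 0.5426, -1.4875], [0.0, 0.0, 0.0, 1.0]]
top 44.749999777918205 317.31324512676713 250.69763836768095 {'fovy', 'color', 'cy', 'cx', 'camera_from_world'}
[[-0.0163, -0.9998, -0.0087, -0.0063], [0.9909, -0.0173, 0.1333, -0.6325], [-0.1334, -0.0064, 0.991, -1.5586], [0.0, 0.0, 0.0, 1.0]]
0.1 [ 0.25288005 -0.57084081  0.22166539] [[ 9.14394906e-01  4.04823084e-01 -4.75643405e-04]
 [ 4.04823231e-01 -9.14393024e-01  1.88374940e-03]
 [ 3.27660230e-04 -1.91504236e-03 -9.99998113e-01]] 1.0021637421814706
```

View pics/scene0.png

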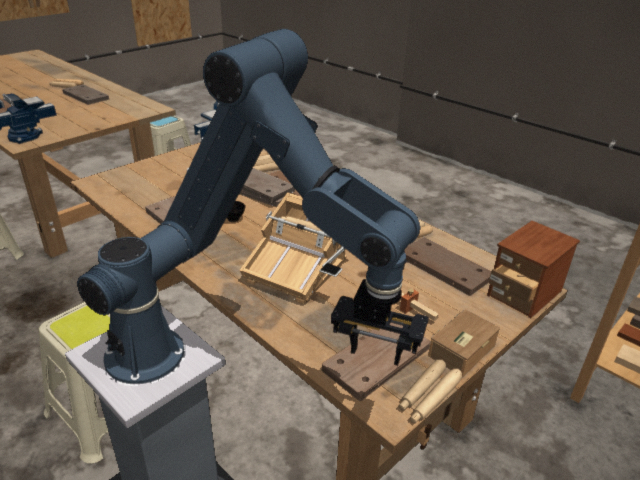

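View pics/top0.png

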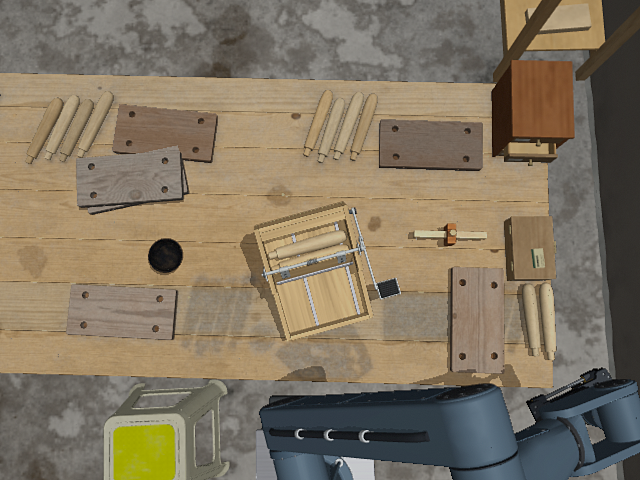

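The scene picture shows the feeder in mid-bench, around (293,250), with its tray facing the robot and the paddle near (331,268). In the top picture the paddle is at about (388,288), and the feeder's corners are at (256,229), (345,205), (372,318) and (287,340). I'll view an enlarged crop for precision.

```bash
cat > h.py <<'E'
import numpy as np, cv2
from rig import *
def K(c):
    f=240/np.tan(np.radians(c["fovy"]/2)); return f
def ray(c,u,v,z):
    f=K(c); T=np.array(c["camera_from_world"]); R,t=T[:3,:3],T[:3,3]
    d=R.T@np.array([(u-c["cx"])/f,-(v-c["cy"])/f,-1]); o=-R.T@t
    return o+d*(z-o[2])/d[2]
def proj(c,p):
    f=K(c); T=np.array(c["camera_from_world"]); q=np.atleast_2d(p)@T[:3,:3].T+T[:3,3]
    return np.c_[c["cx"]+f*q[:,0]/-q[:,2], c["cy"]+f*q[:,1]/q[:,2]]
E
python3 - <<'E'
from h import *
c=capture("top"); im=c["color"]
p=ray(c,388,288,.13); print("paddle",p)
L=ray(c,256,229,.2);R=ray(c,345,205,.2);print(L,R,np.linalg.norm(L-R))
d=L-R; yaw=np.arctan2(-d[0],d[1]); print("yaw",yaw)
Rz=np.array([[np.cos(yaw),-np.sin(yaw)],[np.sin(yaw),np.cos(yaw)]])
print("origin",p[:2]-Rz@[-.138,-.171])
a=cv2.resize(im[195:350,240:410],None,fx=3.8,fy=3.8,interpolation=cv2.INTER_CUBIC); cv2.imwrite("pics/crop.png",a)
E
```

```text
paddle [ 0.52065647 -0.19754001  0.13      ]
[0.66822578 0.13366112 0.2       ] [ 0.7250755 -0.0890115  0.2      ] 0.22981510954548195
yaw 0.24996654210769972
origin [0.61206699 0.0022827 ]
```

View pics/crop.png

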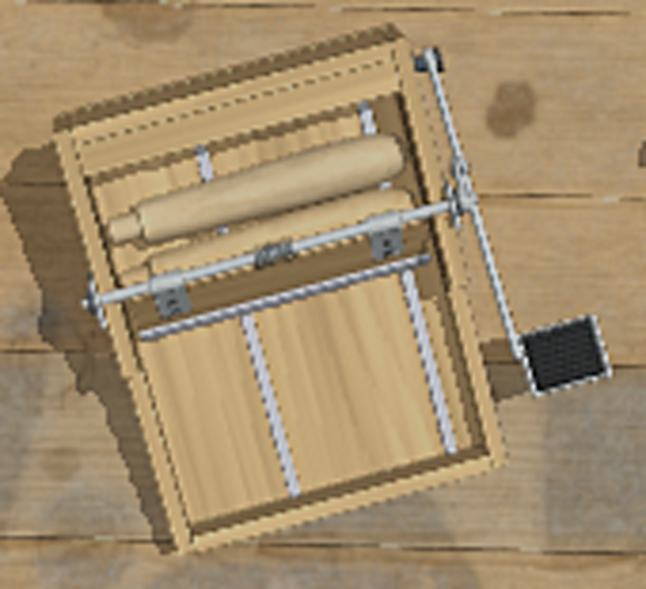

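The crop shows the paddle centred at crop (566,356), which is pixel (388.9,288.7). The axle runs from crop (92,300) to (460,205). The front corners are at crop (178,553) and (505,460). I'll fit the yaw from these.

```bash
python3 - <<'E'
from h import *
c=capture("top"); P=lambda u,v,z: ray(c,240+u/3.8,195+v/3.8,z)[:2]
def yw(l,r,n):
    d=l-r; print(n,np.linalg.norm(d),np.arctan2(-d[0],d[1]))
yw(P(57,130,.2),P(410,43,.2),"back"); yw(P(92,300,.158),P(460,205,.158),"axle"); yw(P(178,553,.061),P(505,460,.061),"front"); yw(P(520,338,.13),P(597,316,.13),"pad-b");yw(P(537,395,.13),P(609,374,.13),"pad-f")
p=P(566,356,.13); print(p)
fm=(P(178,553,.061)+P(505,460,.061))/2
for y in (.25,.265,.28):
    R=np.array([[np.cos(y),-np.sin(y)],[np.sin(y),np.cos(y)]]); o=p-R@[-.138,-.171]; print(y,o,"front mid local",R.T@(fm-o), "axle L,R local",R.T@(P(92,300,.158)-o),R.T@(P(460,205,.158)-o))
s=read_state(); r=s["tcp_rot"]; print("tool y dir deg",np.degrees(np.arctan2(r[1,1],r[0,1])))
E
```

```text
back 0.23847402719975996 0.2277967119730199
axle 0.25401006182888836 0.2370050579378447
front 0.23845559574105926 0.2582977424493639
pad-b 0.05441043611159306 0.26092461920505194
pad-f 0.05078139439569921 0.265619568063635
[ 0.51885767 -0.19991389]
0.25 [ 6.10261505e-01 -8.81229753e-05] front mid local [-0.19542426  0.00109775] axle L,R local [-0.01985046  0.12676984] [-0.02315121 -0.12721877]
0.265 [0.60725395 0.0012604 ] front mid local [-0.19283643  0.00193972] axle L,R local [-0.01539737  0.12496416] [-0.02250744 -0.12894637]
0.28 [0.6042265  0.00256367] front mid local [-0.19023627  0.00274278] axle L,R local [-0.01097187  0.1230919 ] [-0.02188965 -0.13068342]
tool y dir deg -66.1202836584808
```

Estimate: feeder yaw ≈ 0.25 rad, origin ≈ (0.610, 0.000), paddle at (0.519, −0.200). The axle's x of about −22 mm agrees with the description. I'll go above the paddle with the fingers shut and the hand laid along the feeder's x (turn +80°).

Emit:
jog_arm(
  delta_pos=[
    [2.6,3.7,0],
    [5.3,7.3,0],
    [7.9,11,0],
    [10.5,14.7,0],
    [13.2,18.4,0],
    [15.8,22,0],
    [18.4,25.7,0],
    [21,29.4,0],
    [23.7,33,0],
    [26.3,36.7,0],
    [26.3,36.7,0],
    [26.3,36.7,0],
  ],
  turn=[8,16,24,32,40,48,56,64,72,80,80,80],
  grip=[1,1,1,1,1,1,1,1,1,1,1,1],
)

```text
time_s: 1.7
position: [0.5158, -0.2046, 0.2224]
tcp_rot: [[-0.24, 0.971, -0.001], [0.971, 0.24, -0.0], [-0.0, -0.001, -1.0]]
force: [-0.8, 0.5, -0.1]
opening: 0.004
grasp_force: 0.0
```

```bash
python3 - <<'E'
from h import *
s=read_state(); r=s["tcp_rot"]; print(s["time_s"],s["position"],s["force"],s["opening"],np.degrees(np.arctan2(r[1,1],r[0,1])),s["joint_positions"])
for n,sl in (("scene",np.s_[180:330,220:420]),("top",np.s_[190:350,240:440])):
    c=capture(n); a=c["color"].copy(); q=proj(c,[[.519,-.2,.13],s["position"]]); print(n,q.round(1).tolist())
    cv2.imwrite(f"pics/{n}1.png",cv2.resize(a[sl],None,fx=3,fy=3,interpolation=cv2.INTER_CUBIC))
a,b=cv2.imread("pics/scene1.png"),cv2.imread("pics/top1.png")
E
```

```text
1.7 [ 0.51579161 -0.20455328  0.22238834] [-0.78088006  0.5467628  -0.146884  ] 0.0036539662361333262 13.872772706556061 [-3.31538371e+01  2.48415988e+01  9.22455534e+01 -3.63099446e-02
  6.29345033e+01 -4.70100844e+01]
scene [[330.9, 268.5], [332.5, 243.2]]
top [[389.0, 288.6], [395.2, 287.3]]
```

View pics/scene1.png

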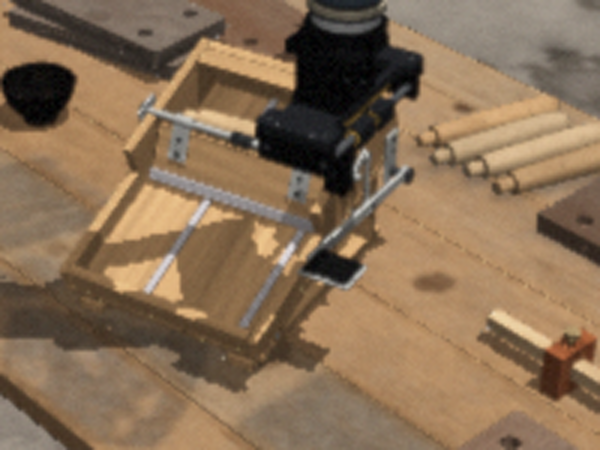

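The scene view matches: the paddle is at about (331.7,269) against a predicted (330.9,268.5), and the fingertips are at (333,243), above it. The hand lies along the lever and clear of the tray and crank. I'll descend to first contact.

Emit:
jog_arm(
  delta_pos=[
    [0,0,-4],
    [0,0,-7],
    [0,0,-8.5],
    [0,0,-9.2],
    [0,0,-9.8],
    [0,0,-9.8],
  ],
  turn=[0,0,0,0,0,0],
  grip=[1,1,1,1,1,1],
)

```text
time_s: 2.55
position: [0.5163, -0.2049, 0.1251]
tcp_rot: [[-0.24, 0.971, 0.001], [0.971, 0.24, -0.001], [-0.001, 0.001, -1.0]]
force: [-0.7, -0.9, 0.9]
opening: 0.006
grasp_force: 0.7
```

Emit:
jog_arm(
  delta_pos=[
    [0,0,-0.8],
    [0,0,-1.6],
    [0,0,-2.4],
    [0,0,-2.4],
  ],
  turn=[0,0,0,0],
  grip=[1,1,1,1],
)

```text
time_s: 3.05
position: [0.5162, -0.2044, 0.0998]
tcp_rot: [[-0.239, 0.971, -0.0], [0.971, 0.239, 0.001], [0.001, 0.0, -1.0]]
force: [0.1, -0.6, 1.2]
opening: 0.007
grasp_force: 0.7
```

```bash
python3 - <<'E'
from h import *
c=capture("scene"); cv2.imwrite("pics/s2.png",cv2.resize(c["color"][180:330,220:420],None,fx=3,fy=3,interpolation=cv2.INTER_CUBIC))
E
```

```text
(no output)
```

View pics/s2.png

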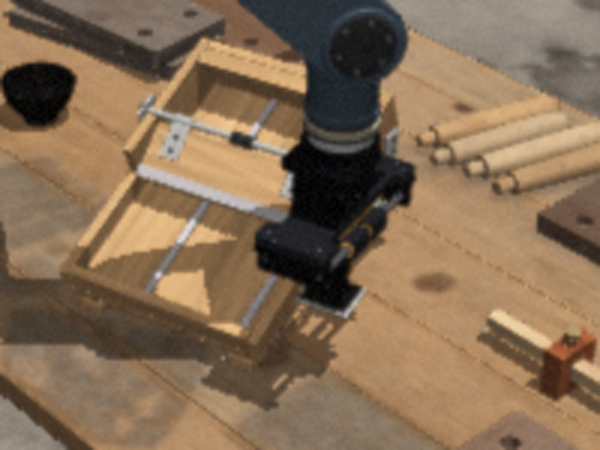

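The paddle is under the fingertips at crop (335,295) and going down. The lid's strip, at crop (210,190), has swung forward. I'll press to near the stop and hold.

Emit:
jog_arm(
  delta_pos=[
    [0,0,-1],
    [0,0,-2],
    [0,0,-2.7],
    [0,0,-3.1],
    [0,0,-3.1],
    [0,0,-3.1],
    [0,0,-3.1],
    [0,0,-3.1],
    [0,0,-3.1],
    [0,0,-3.1],
    [0,0,-3.1],
    [0,0,-3.1],
  ],
  turn=[0,0,0,0,0,0,0,0,0,0,0,0],
  grip=[1,1,1,1,1,1,1,1,1,1,1,1],
)

```text
time_s: 4.6
position: [0.5162, -0.2046, 0.0696]
tcp_rot: [[-0.24, 0.971, 0.0], [0.971, 0.24, -0.0], [-0.0, 0.0, -1.0]]
force: [2.4, -0.3, 4.8]
opening: 0.005
grasp_force: 1.9
```

```bash
python3 - <<'E'
from h import *
A=[]
for n,sl in (("scene",np.s_[190:310,230:360]),("top",np.s_[200:345,245:402])):
    c=capture(n); A.append(cv2.resize(c["color"][sl],(390,360),interpolation=cv2.INTER_CUBIC))
cv2.imwrite("pics/s3.png",np.hstack(A))
E
```

```text
(no output)
```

View pics/s3.png

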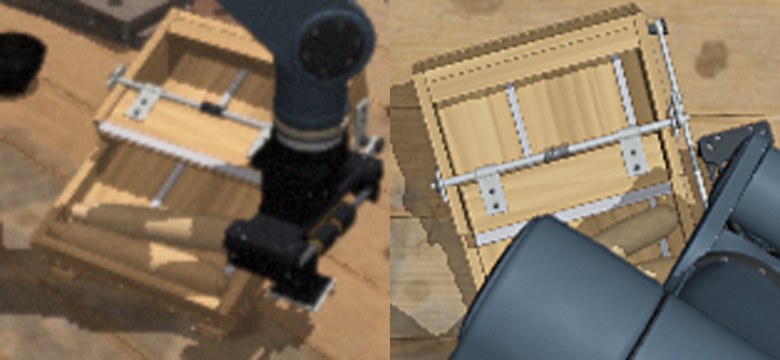

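Both legs lie in the front tray, in the left view at (150,220) and (155,255), and the lid stands open. I'll hold a little longer, check that the legs have settled, and see where leg 2 lies.

Emit:
jog_arm(
  delta_pos=[
    [0,0,0],
    [0,0,0],
    [0,0,0],
    [0,0,0],
    [0,0,0],
    [0,0,0],
  ],
  turn=[0,0,0,0,0,0],
  grip=[1,1,1,1,1,1],
)

```text
time_s: 5.45
position: [0.5161, -0.2046, 0.0696]
tcp_rot: [[-0.24, 0.971, 0.0], [0.971, 0.24, -0.0], [-0.0, 0.0, -1.0]]
force: [2.1, -0.4, 4.8]
opening: 0.003
grasp_force: 1.9
```

```bash
python3 - <<'E'
from h import *
c=capture("scene"); b=cv2.resize(c["color"][190:310,230:360],(390,360),interpolation=cv2.INTER_CUBIC)
a=cv2.imread("pics/s3.png")[:,:390]
print("max diff",cv2.absdiff(a,b)[150:330,30:250].max())
y=.25; R=np.array([[np.cos(y),-np.sin(y)],[np.sin(y),np.cos(y)]]); o=[.61,0]
loc=lambda c,u,v,z: (R.T@(ray(c,u,v,z)[:2]-o)).round(3)
print("leg2 L tip, mid (scene)",loc(c,255,260,.08),loc(c,230+165/3,190+215/3,.085))
print("leg1 L tip",loc(c,230+85/3,190+238/3,.06))
t=capture("top"); print("leg2 R end (top)",loc(t,359,285,.08))
E
```

```text
max diff 47
leg2 L tip, mid (scene) [-0.16   0.086] [-0.124 -0.003]
leg1 L tip [-0.173  0.065]
leg2 R end (top) [-0.106 -0.104]
```

Leg 2's centre is at about x = −0.125 and its rear-most end at about −0.106. The lid's edge swings no further forward than −0.07 at leg height, so it clears. I'll follow the paddle up slowly.

Emit:
jog_arm(
  delta_pos=[
    [0,0,0.3],
    [0,0,0.8],
    [0,0,1.3],
    [0,0,1.8],
    [0,0,2.3],
    [0,0,2.8],
    [0,0,3.3],
    [0,0,3.8],
    [0,0,4.3],
    [0,0,4.7],
    [0,0,5.0],
    [0,0,5.2],
  ],
  turn=[0,0,0,0,0,0,0,0,0,0,0,0],
  grip=[1,1,1,1,1,1,1,1,1,1,1,1],
)

```text
time_s: 7.05
position: [0.5168, -0.2046, 0.1219]
tcp_rot: [[-0.24, 0.971, 0.002], [0.971, 0.24, -0.0], [-0.001, 0.002, -1.0]]
force: [0.7, 0.5, 1.9]
opening: 0.006
grasp_force: 1.1
```

Emit:
jog_arm(
  delta_pos=[
    [0,0,0.2],
    [0,0,0.4],
    [0,0,0.6],
    [0,0,0.8],
    [0,0,1.0],
    [0,0,1.2],
    [0,0,1.4],
    [0,0,1.7],
    [0,0,2.0],
    [0,0,2.4],
    [0,0,2.8],
    [0,0,3.2],
  ],
  turn=[0,0,0,0,0,0,0,0,0,0,0,0],
  grip=[1,1,1,1,1,1,1,1,1,1,1,1],
)

```text
time_s: 8.55
position: [0.5161, -0.2045, 0.1539]
tcp_rot: [[-0.24, 0.971, 0.0], [0.971, 0.24, -0.0], [-0.0, 0.0, -1.0]]
force: [-0.7, -0.2, -0.7]
opening: 0.006
grasp_force: 0.0
```

Emit:
jog_arm(
  delta_pos=[
    [0,0,1.5],
    [0,0,3.5],
    [0,0,6],
    [-2,-3,7],
    [-4,-7,7],
    [-6,-11,7],
    [-8,-15,7],
    [-10,-20,7],
    [-12,-25,7],
    [-14,-28,7],
    [-14,-28,7],
    [-14,-28,7],
  ],
  turn=[0,0,0,0,0,0,0,0,0,0,0,0],
  grip=[1,1,1,1,1,1,1,1,1,1,1,1],
)

```text
time_s: 10.05
position: [0.3761, -0.4838, 0.224]
tcp_rot: [[-0.24, 0.971, 0.0], [0.971, 0.24, 0.001], [0.001, 0.0, -1.0]]
force: [0.4, -0.2, 0.2]
opening: 0.008
grasp_force: 0.0
```

```bash
python3 - <<'E'
from h import *
A=[]
for n,sl in (("scene",np.s_[190:310,230:360]),("top",np.s_[200:345,245:402])):
    c=capture(n); A.append(cv2.resize(c["color"][sl],(390,360),interpolation=cv2.INTER_CUBIC))
cv2.imwrite("pics/s4.png",np.hstack(A))
E
```

```text
(no output)
```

View pics/s4.png

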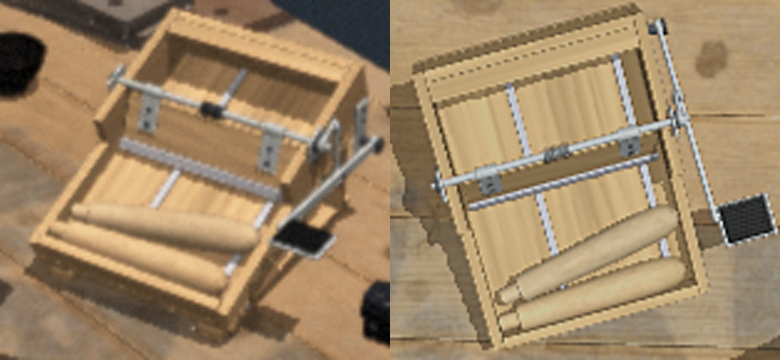

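Both legs rest in the tray, in the right view at (590,255) and (600,292). The lid is shut with its strip back at the start position, the paddle is up at (747,220), and the arm is clear.

```bash
python3 -c "
from rig import *
print(hand_in())"
```

```text
the job is handed in; nothing more can be done
None
```

Both legs rolled out into the front tray, the lid was eased shut under the fingers (paddle followed up at about 0.04 m/s or less), the arm was moved clear, and the job is handed in at about 10 s; no verdict was returned.

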